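Show a filter housing's side port to the bench camera with an inspection mirror

TASK

Turn the filter housing in its seat by its ribbed cap until its side port points straight along the index line on the seat, and let go of it. Then take the inspection mirror from its rest and hold it in front of the port, in the middle of the bench camera's view, angled so that the camera, looking over the housing into the mirror, sees straight into the port with its sealing ring. Finish still gripping the mirror there, motionless and clear of the stand, the rest and the bench, and leave the other things on the bench where they stand.

Things in the scene. Friction and masses are not known exactly. Their poses are not given: they have to be found in the camera images.
- rig: inspection stand, fixed: base plate (x -90 to 270, y -105 to 105 mm, 12 thick), black round seat holding the filter housing, rod (16 mm, 370 high, at x 195, y -85) with the bench camera. Origin on the bench under the housing's axis; x towards the camera, z up. Camera 42 x 42 x 95 mm, lens front at x 153, y 0, z 312, looking down at 40 degrees over the housing, at the point x -100, y 0, z 100 mm
- index (a point): outer end of the white index line (3 mm wide, 15 mm long) on top of the seat, 38 mm from the housing's axis on the stand's -x side, 40 mm above the bench. Seat 76 mm across. 100 mm from the axis along this line and at port height (63 mm before the turned port's mouth), the line straight out of the port meets the middle of the camera's view
- housing (a joint): angle of the filter housing in its seat (rad), about the upright axis, counter-clockwise from above positive; 0 = the side port points exactly along the index line (to -x of the stand). Friction of about 0.1 N m holds it where it is left; it turns through +-1.7
- cap (a point): centre of the ribbed round grey cap on top of the filter housing, on its turning axis, 138 mm above the bench: grip and turn here. Cap 42 mm across, 28 mm high (124 to 152 mm above the bench), with a 12 mm plug 7 mm high on top; steel housing below 46 mm across
- port (a point): centre of the mouth of the housing's side port, 37 mm out from the housing's axis and 100 mm above the bench: a level steel tube 22 mm across with a 15 mm bore, a black sealing ring at its bottom 10 mm deep. Its -x axis points straight out of the port; z up
- mirror_grip (a point): inspection mirror (loose, about 120 g): middle of its square steel handle, which is 14 x 14 mm and 130 mm long. x runs along the handle towards the mirror head, z up as it lies on the rest. The head's pivot is on the handle's line, 105 mm ahead of this point, on a thin neck
- mirror_face (a point): centre of the mirror's glass face on the swivelling head (54 x 54 mm, 7 mm thick, glass 50 x 50 mm). z points straight out of the reflecting face; y is parallel to the handle's y. The face lies 8 mm ahead of the pivot
- mirror_head (a joint): swivel of the mirror head (rad): 0 = the face looks straight ahead along the handle, away from it; pi/2 = it would look to the handle's +z. A stiff pivot (0.15 N m), which stays as it is set in careful handling
- mirror: the whole inspection mirror; origin and axes as mirror_grip
- rest: fixed white tool rest: base 140 x 60 x 6 mm, two notched cheeks 8 thick, 36 wide, 47 mm high at x = +-50 mm; the mirror's handle lies level along x in their notches, centre line 40 mm above the bench, free on both sides between the cheeks. Origin: centre of the underside
- tip_box: bystander, fixed: pipette tip box 122 x 85 x 64 mm; origin: centre of the underside
- buffer_bottle: bystander: clear bottle 72 mm across, 150 mm high; origin: centre of the underside
- amber_bottle: bystander: amber bottle 60 mm across, 120 mm high; origin: centre of the underside
- beaker: bystander: glass beaker 68 mm across, 85 mm high; origin: centre of the underside
- sample_jar: bystander: small capped jar 44 mm across, 50 mm high; origin: centre of the underside
- spanner: bystander: steel spanner 150 mm long lying on the bench along its x
- spare_ring: bystander: black rubber ring 32 mm across, 8 mm high, lying flat
There are look-alikes about, which are no part of the job. What is shaped like the mirror but purple is not meant.

How it is judged:
On the way, in this order (a step that is already met when the one before it is completed fails the run):
1. the housing's side port points along the index line (within 0.1 rad) and the housing is let go (value of joint housing between -0.1 and 0.1 rad and contact force between the fingers and rig below 0.2 N), for 0.2 s.
2. the mirror is lifted off its rest in the gripper (height (world z) of mirror_grip above 0.05 m and contact force between the fingers and mirror above 2 N and contact force between mirror and rest below 0.1 N), for 0.2 s.
At the end, for the whole second after the job is handed in: Port within 0.1 rad of the index line; mirror held still, touching nothing but the gripper, face centre within 12 mm in height and sideways (18 mm along the port's line) of where view and port line meet, facing midway between them within 0.105 rad; bystanders upright, within 30 mm (all of step 1 and all of step 2 and y of mirror_face in the frame of rig between -0.012 and 0.012 m and z of mirror_face in the frame of rig between 0.088 and 0.112 m and x of mirror_face in the frame of rig between -0.118 and -0.082 m and angle between the z axis of mirror_face and the x axis of rig, either way round between 0.244 and 0.454 rad and angle between mirror_face's own z axis and vertical between 1.117 and 1.327 rad and angle between the z axis of mirror_face and the y axis of rig, either way round above 1.466 rad and z of port in the frame of mirror_face above 0.02 m and contact force between mirror and rig below 0.1 N and linear speed of mirror below 0.02 m/s and angular speed of mirror below 0.1 rad/s and distance of each of buffer_bottle, amber_bottle, beaker, sample_jar, spanner, spare_ring from where it was at the start of the episode below 0.03 m and angle between each of buffer_bottle, amber_bottle, beaker, sample_jar's own z axis and vertical below 0.2 rad); the arm keeps its last pose, push and grip.
It fails at once if a bystander is knocked over or pushed more than 40 mm (distance of any of buffer_bottle, amber_bottle, beaker, sample_jar, spanner, spare_ring from where it was at the start of the episode above 0.04 m or angle between any of buffer_bottle, amber_bottle, beaker, sample_jar's own z axis and vertical above 0.5 rad).
It also fails if it takes over 48 s, if anything falls off the work surface, if the arm or the gripper's body presses on something with over 40 N, if the wrist force passes 120 N, or if a joint passes its speed limit or range.

ROBOT

A 7-joint arm with a two-finger parallel gripper is mounted at the origin on the work surface. World frame = base frame: x ahead of the robot, y to its left, z up, the work surface at z = 0. Lengths are in m, angles in rad, forces in N, time in s.
With the tool pointing down it reaches from about 0.4 to 0.9 m from the base axis. Payload 5.5 kg.
Tool frame: the origin (TCP) lies on the centre line of the jaws, within the pads' length; the fingertips stand 14 mm ahead of it and the grasp point (between the pads) lies 5 mm behind it; z points along the fingers, y is the direction in which the jaws open and shut (so a half turn about z gives the same grasp; the last joint's range is limited). The gripper opens to 85 mm and grips with 20 to 120 N. Pads are 22 mm wide; open, the fingers measure 114 mm over their backs; the gripper's body (76 mm by 85 mm) begins 54 mm behind the grasp point. The pads swing forward as they close: fully open they stand 13 mm farther back than shut.
Start: joints at [1.56, 0.501, -0.427, 1.55, 0.221, 1.138, -0.21], TCP at [0.176, -0.626, 0.245] pointing down, gripper open.
Joint ranges: [-2.88, 2.88], [-0.31, 2.03], [-1.54, 1.56], [0.2, 2.42], [-1.41, 4.55], [0.19, 2.02], [-2.57, 2.57]. Speed limits (rad/s): [2.57, 2.57, 3.14, 3.14, 3.14, 3.14, 3.14].

INTERFACE

Orientations are given as a unit quaternion [x, y, z, w].
In Python, from bench import env, imaging, workorder gives the robot as it stands.
- The arm moves only by the tool play_rows, never from a script. Its argument "motion" is a list that holds one entry, the list of rows, each a list of 7 numbers: the shift along the world's x, y, z in cm, then the turn, a rotation vector about the world's x, y, z in degrees, then the closure, from 0 (fully open) to 1 (shut). A call has 1 to 10 rows; each row is the pose to reach, as a shift and turn from the pose commanded when the call began; what a row does not reach only later rows make up. A row lasts 1/10 s, in which the tool goes at most 50 mm and 8.59 degrees, less where a joint would pass 70% of its speed; a pose out of reach is approached as far as the arm can. A call with a gripper value outside its range is refused whole. The fingers move at their own pace and stop on an object; "grip_force" is the grip in N (left out, the last holds). Time passes only in rows, so rows that repeat a pose let the fingers close. It gives the time, the measured TCP pose, the force and the opening at its end, in the units of the state.
- env.get_obs(): the state, without advancing time (a new reading comes with each control period).
- imaging.read_camera(name): name is "scene" or "top" or "wrist"; returns (picture, depth): 480x640x3 uint8, red, green, blue; 480x640 float32, m along the optical axis (not along the pixel's ray), 0 where there is no reading.
- imaging.camera_model(name): a dict with "camera_matrix" (3x3 intrinsics, pixels), "k1" (the pictures are not rectified: a ray, as slopes to the right and down, at radius r is drawn at 1 + k1 r^2 times it, then the intrinsics apply), "world_from_camera" (4x4, takes a point from camera to world coordinates). Camera axes: x right, y down, z forward; pixel columns grow to the right and rows downward; lengths in m; the calibration is good to about 2 mm. A picture is of the moment at which its call begins: read the wrist's pose just before it. camera_model takes no time and is no camera call; for the wrist camera it gives the pose at the moment of the call.
- workorder.hand_in(): hands the job in, once; it reports no verdict.
The state is a dict: "t": time; "qpos": joint angles; "qvel": joint speeds; "tau": joint torques, N m; "tcp_pos": TCP position; "tcp_rot": TCP orientation; "contact_force": force on the tool from outside, world axes, zero at the start; "ft_torque": the same for the moment, N m; "finger_gap": opening from 0.0 (shut) to 1.0 (fully open).
Only numpy, scipy, OpenCV 4.12 (cv2) and the standard library are available. Lean on these libraries where they do the work, as an engineer would, in place of code of your own. Each camera call takes 0.05 s, during which the arm holds its last target.

## Working session

There is one attempt and no reset: what is moved stays moved. The work goes in short steps, Python scripts to look and compute and a tool call to move; the robot and the scene stay as the last step left them, time stands still between calls to the robot, and variables do not carry over. Pictures are saved under pics/ and viewed, and the job is handed in when it is done.

Besides the shell and the picture viewer there is one more tool, called after "Request:" by a JSON object that holds its "api" and its "payload". play_rows: Moves the arm, as the interface text tells. Its arguments: {"type":"object","properties":{"motion":{"type":"array"},"grip_force":{"type":"number"}},"required":["motion"]}

```bash
ls; mkdir -p pics
cat > h.py <<'E'
import numpy as np, cv2
from bench import env, imaging, workorder
from scipy.spatial.transform import Rotation as R
def snap(n,f):
    m=imaging.camera_model(n); p,d=imaging.read_camera(n)
    cv2.imwrite(f'pics/{f}.png',p[:,:,::-1]); np.savez(f'pics/{f}.npz',p=p,d=d,K=m['camera_matrix'],k1=m['k1'],T=m['world_from_camera'])
def ld(f): return np.load(f'pics/{f}.npz')
def ray(z,u,v):
    K=z['K'];k=float(z['k1']); s=cv2.undistortPoints(np.array([[[u,v]]],float),K,np.array([k,0,0,0]))[0,0]
    return np.array([s[0],s[1],1.])
def at_z(f,u,v,h):
    z=ld(f);r=z['T'][:3,:3]@ray(z,u,v);o=z['T'][:3,3];return o+r*(h-o[2])/r[2]
def dep(f,u,v):
    z=ld(f);d=float(z['d'][int(v),int(u)]);return z['T'][:3,:3]@(ray(z,u,v)*d)+z['T'][:3,3]
def proj(f,P):
    z=ld(f);T=z['T'];c=(np.atleast_2d(P)-T[:3,3])@T[:3,:3]
    s=c[:,:2]/c[:,2:];s=s*(1+float(z['k1'])*(s**2).sum(1,keepdims=True));K=z['K']
    return s@np.diag([K[0,0],K[1,1]])+K[:2,2]
def cloud(f):
    z=ld(f);d=z['d'];v,u=np.mgrid[:480,:640]
    s=cv2.undistortPoints(np.stack([u.ravel(),v.ravel()],1).astype(float)[:,None],z['K'],np.array([float(z['k1']),0,0,0]))[:,0]
    c=np.c_[s,np.ones(len(s))]*d.ravel()[:,None]
    return (c@z['T'][:3,:3].T+z['T'][:3,3]).reshape(480,640,3)
def crop(f,x0,y0,x1,y1,s,o):
    im=cv2.imread(f'pics/{f}.png')[y0:y1,x0:x1];cv2.imwrite(f'pics/{o}.png',cv2.resize(im,None,fx=s,fy=s,interpolation=cv2.INTER_CUBIC))
E
python3 - <<'E'
from h import *
for n in ['scene','top','wrist']: snap(n,n+'0')
for n in ['scene','top','wrist']:
    z=ld(n+'0');print(n,z['T'].round(3),z['K'].round(1),z['k1'])
print(env.get_obs())
E
```

```text
pics
scene [[-1.400e-01  7.400e-01 -6.580e-01  1.354e+00]
 [ 9.900e-01  1.040e-01 -9.400e-02  2.500e-01]
 [-1.000e-03 -6.650e-01 -7.470e-01  9.920e-01]
 [ 0.000e+00  0.000e+00  0.000e+00  1.000e+00]] [[486.4   0.  326.8]
 [  0.  486.4 236. ]
 [  0.    0.    1. ]] 0.013458970635766086
top [[-0.053 -0.978  0.2    0.26 ]
 [-0.999  0.053 -0.004  0.145]
 [-0.007 -0.2   -0.98   1.563]
 [ 0.     0.     0.     1.   ]] [[481.2   0.  321.1]
 [  0.  481.2 241.3]
 [  0.    0.    1. ]] -0.08708184474008882
wrist [[ 0.27  -0.926 -0.263  0.242]
 [-0.963 -0.261 -0.072 -0.606]
 [-0.002  0.273 -0.962  0.373]
 [ 0.     0.     0.     1.   ]] [[368.3   0.  318.7]
 [  0.  368.3 238.3]
 [  0.    0.    1. ]] -0.039106293054132414
{'t': 0.15, 'qpos': array([ 1.56021969,  0.50167289, -0.42684496,  1.5511857 ,  0.2207915 ,
        1.13828353, -0.21030646]), 'qvel': array([ 3.74048970e-04, -2.16178529e-03,  7.22423295e-05, -3.53640475e-03,
       -1.80174532e-03,  9.24484668e-04,  5.32465049e-04]), 'tau': array([-6.42319210e-03, -5.70032287e+01, -5.82551882e+00, -2.81279719e+01,
        1.05680109e-02,  7.78985006e-03,  2.39178559e-05]), 'tcp_pos': array([ 0.17558714, -0.62531529,  0.24448374]), 'tcp_rot': array([ 9.90642451e-01,  1.36480660e-01, -5.94740178e-05, -7.48759368e-04]), 'contact_force': array([ 0.28592956, -0.50605606, -0.5409731 ]), 'ft_torque': array([-0.014125  ,  0.00853601,  0.02520273]), 'finger_gap': 0.9959583999141164}
```

View pics/scene0.png

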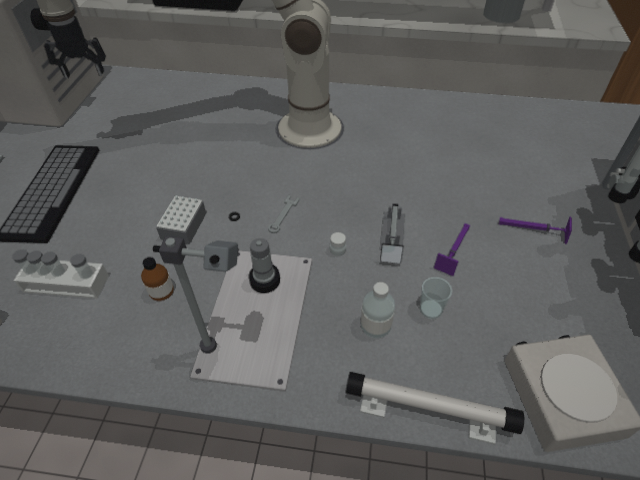

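View pics/top0.png

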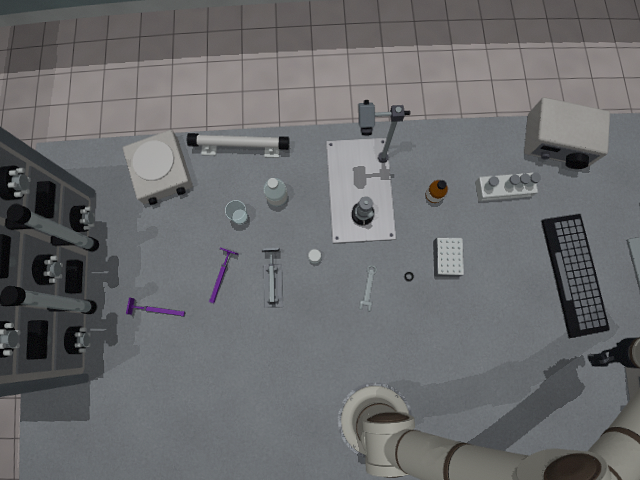

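Run:
```python
from h import *
crop('top0',300,90,420,250,4,'c1');crop('scene0',140,220,340,390,4,'c2');crop('top0',230,230,310,320,7,'c3');crop('scene0',360,190,430,280,7,'c4')
```

```text
(no output)
```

View pics/c1.png

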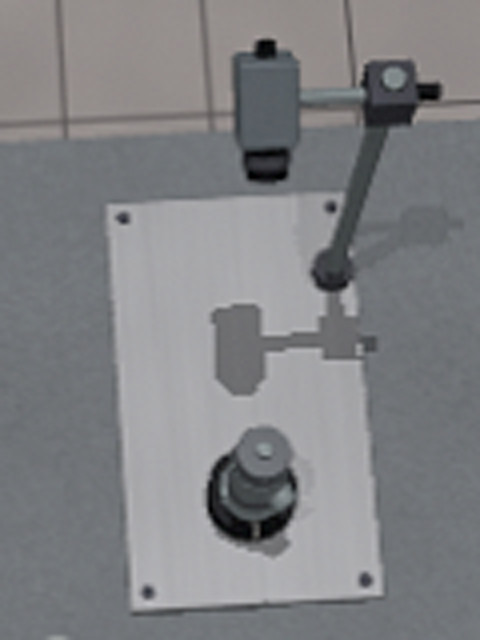

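View pics/c2.png

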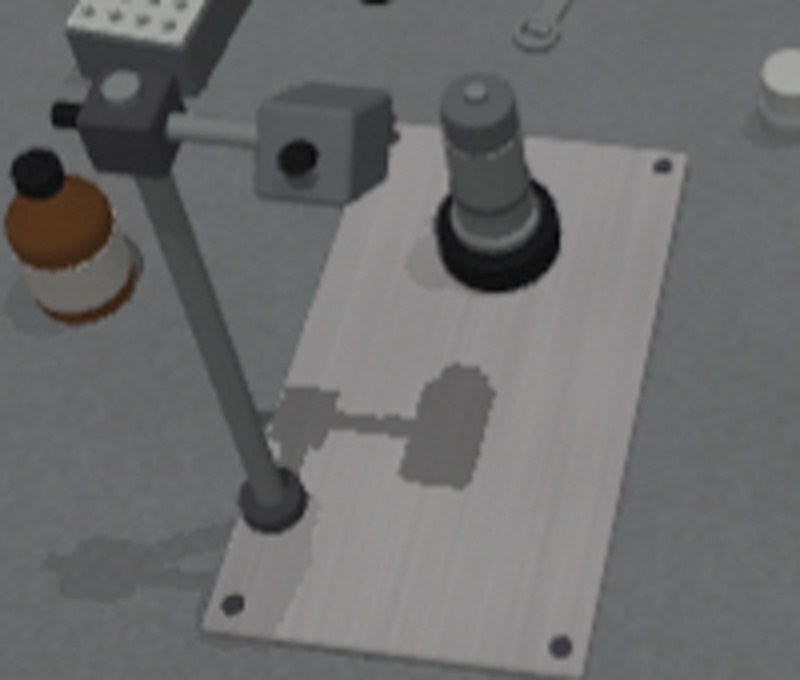

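View pics/c3.png

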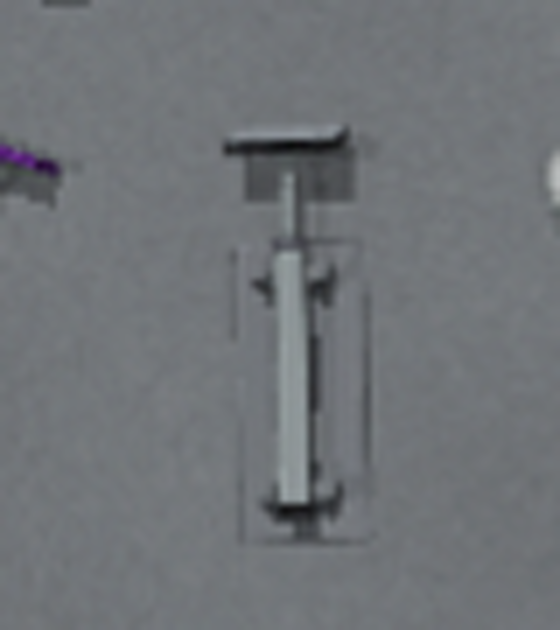

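View pics/c4.png

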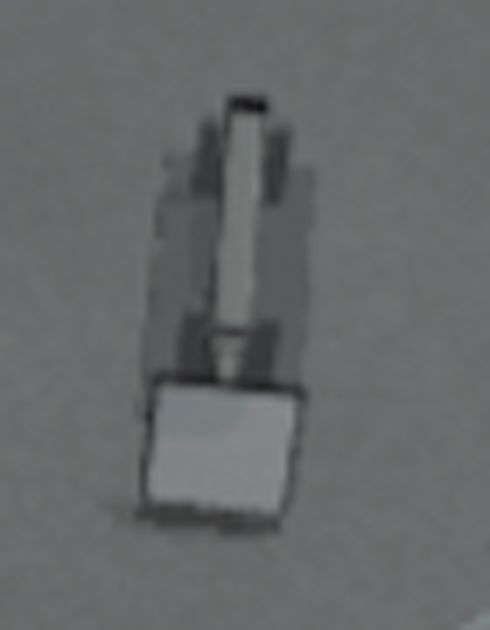

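Run:
```python
from h import *
f=lambda x0,y0,s,c:(x0+(c[0]+.5)/s-.5,y0+(c[1]+.5)/s-.5)
# plate corners known in rig: 
top={(270,105):(107,205),(-90,-105):(383,597),(-90,105):(132,611)}
sc={(270,105):(583,677),(270,-105):(202,630),(-90,105):(687,156)}
for n,dd,o in [('top0',top,(300,90)),('scene0',sc,(140,220))]:
    A=[];B=[]
    for k,c in dd.items():
        p=at_z(n,*f(*o,4,c),.012);A.append(k);B.append(p[:2]*1000);print(n,k,p.round(4))
    A=np.array(A,float);B=np.array(B);a=A-A.mean(0);b=B-B.mean(0)
    th=np.arctan2((a[:,0]*b[:,1]-a[:,1]*b[:,0]).sum(),(a*b).sum());Rm=np.array([[np.cos(th),-np.sin(th)],[np.sin(th),np.cos(th)]])
    t=B.mean(0)-Rm@A.mean(0);print('yaw',np.degrees(th),'origin',t,'res',(B-(A@Rm.T+t)).round(1).tolist())
# cap plug top z=.159
print('cap top',at_z('top0',*f(300,90,4,(264,450)),.159),at_z('scene0',*f(140,220,4,(477,92)),.159), dep('scene0',259,243))
# mirror handle ends top z=.047
g=lambda n,o,c,h:print(n,c,at_z(n,*f(*o,7,c),h).round(4))
g('top0',(230,230),(288,245),.047);g('top0',(230,230),(295,503),.047)
g('scene0',(360,190),(248,108),.047);g('scene0',(360,190),(233,330),.047)
C=cloud('scene0')
for (x,y) in [(170,395),(285,400),(155,495),(270,505),(225,440),(240,220)]:
    u,v=f(360,190,7,(x,y));print('sc depth',(x,y),C[int(round(v)),int(round(u))].round(4))
P=np.array([C[int(round(f(360,190,7,(x,y))[1])),int(round(f(360,190,7,(x,y))[0]))] for x in range(170,285,10) for y in range(395,500,10)])
c=P.mean(0);n=np.linalg.svd(P-c)[2][2];n*=np.sign(n[0]);print('face',c,n)
```

```text
top0 (270, 105) [0.9286 0.1022 0.012 ]
top0 (-90, -105) [ 0.5713 -0.1057  0.012 ]
top0 (-90, 105) [0.5708 0.1015 0.012 ]
yaw 0.031222079679359017 origin [660.2599675   -2.36537815] res [[-1.6, -0.6], [1.0, 1.7], [0.6, -1.1]]
scene0 (270, 105) [0.9295 0.101  0.012 ]
scene0 (270, -105) [ 0.9319 -0.1059  0.012 ]
scene0 (-90, 105) [0.574  0.0984 0.012 ]
yaw 0.5149173476202289 origin [662.11427268  -5.19835779] res [[-1.7, -1.2], [-1.1, 1.8], [2.8, -0.6]]
cap top [ 0.66009674 -0.00143092  0.159     ] [ 0.66167262 -0.00411212  0.159     ] [ 0.66419503 -0.00303427  0.16076495]
top0 (288, 245) [0.5025 0.3038 0.047 ]
top0 (295, 503) [0.3851 0.3046 0.047 ]
scene0 (248, 108) [0.3821 0.3013 0.047 ]
scene0 (233, 330) [0.5001 0.3014 0.047 ]
sc depth (170, 395) [0.5489 0.2802 0.0631]
sc depth (285, 400) [0.5486 0.3199 0.0654]
sc depth (155, 495) [0.5619 0.2794 0.0229]
sc depth (270, 505) [0.5619 0.3202 0.0219]
sc depth (225, 440) [0.5525 0.3019 0.0474]
sc depth (240, 220) [0.4432 0.3016 0.0469]
face [0.55302618 0.30165678 0.04360294] [ 0.96285062 -0.02933426  0.26843655]
```

Run:
```python
from h import *
crop('top0',345,190,390,232,16,'c5')
C=cloud('top0').reshape(-1,3)
m=(np.hypot(C[:,0]-.66,C[:,1]+.003)<.045)&(C[:,2]>.08)&(C[:,2]<.118)
for p in C[m]:
    print((p*1000).round(0).astype(int)-np.array([661,-3,0]),end=' ')
```

```text
[ -4  22 118] [ -6  22 116] [ -5  21 101] [ -9  21 101] [-11  19 110] [-14 -18 111] [-9 21 91] [-13  19 104] [-15  16 112] [-16  14 116] [-17 -15 113] [-16 -18 108] [-15 -22 105] [-10  20  83] [-13  18  93] [-17  16 105] [-19  10 114] [-20   4 115] [-21  -8 115] [-20 -11 114] [-19 -15 106] [-20 -18 112] [-20 -21 110] [-18 -25 104] [-14  17  83] [-17  15  92] [-17  12  95] [-19   9  99] [-21   7 107] [-22   4 110] [-23   1 114] [-22  -2 110] [-21  -6 105] [-21  -9 104] [-21 -12 104] [-21 -15 105] [-22 -18 108] [-22 -21 105] [-22 -24 106] [-17  14  83] [-18  11  86] [-20   9  93] [-20   6  93] [-22   3 100] [-22   0  98] [-23  -3 100] [-23  -6 102] [-24  -9 103] [-25 -11 108] [-25 -15 108] [-26 -18 108] [-27 -20 113] [-26 -24 108] [-25 -28 102] [-21   8  84] [-21   5  82] [-21   2  81] [-23  -1  90] [-27  -6 101] [-28  -8 105] [-28 -11 107] [-28 -15 107] [-29 -17 109] [-30 -20 111] [-24 -26  89] [-24  -1  81] [-30  -9 101] [-30 -12 102] [-29 -15  97] [-31 -18 105] [-29 -22  95] [-34 -11 103] [-36 -14 111] [-32 -19  94]
```

View pics/c5.png

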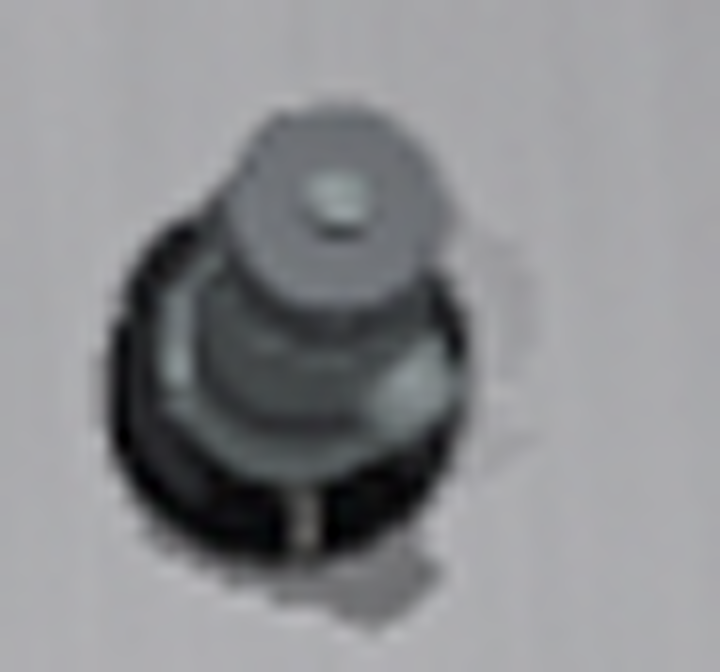

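Request:
{"api": "play_rows", "payload": {"motion": [[[2,5,2,0,0,0,0],[4,10,4,0,0,0,0],[7,15,6,0,0,0,0],[10,20,8,0,0,0,0],[13,25,10,0,0,0,0],[16,30,12,0,0,0,0],[19,35,12,0,0,0,0],[22,40,12,0,0,0,0],[25,45,12,0,0,0,0],[28,50,12,0,0,0,0]]]}}

```text
t: 1.15
tcp_pos: [0.4089, -0.203, 0.3629]
tcp_rot: [0.991, 0.136, 0.0, 0.001]
contact_force: [0.9, -0.5, 0.8]
finger_gap: 1.0
```

Request:
{"api": "play_rows", "payload": {"motion": [[[5,5,0,0,0,0,0],[9,10,0,0,0,0,0],[13,15,0,0,0,0,0],[15,17,0,0,0,0,0],[15,17,0,0,0,0,0],[15,17,0,0,0,0,0]]]}}

```text
t: 1.75
tcp_pos: [0.5597, -0.0298, 0.3621]
tcp_rot: [0.99, 0.14, 0.0, -0.002]
contact_force: [-1.0, 1.4, -0.1]
finger_gap: 0.999
```

Run:
```python
from h import *
snap('wrist','w1')
o=env.get_obs();print(o['tcp_pos'],o['tcp_rot'],o['qpos'].round(3),o['t'])
z=ld('w1');print(z['T'].round(3)); print(proj('w1',[[.661,-.003,.159],[.623,-.003,.04],[.661-.03,-.003-.021,.1]]))
```

```text
[ 0.55865571 -0.03246628  0.36194007] [ 9.90322317e-01  1.38783027e-01 -3.16118111e-04 -9.38176688e-04] [ 0.733  0.329 -0.911  1.62   0.264  1.324 -1.51 ] 1.8
[[ 0.277 -0.924 -0.262  0.626]
 [-0.961 -0.268 -0.072 -0.01 ]
 [-0.004  0.271 -0.963  0.491]
 [ 0.     0.     0.     1.   ]]
[[323.38579593  91.97227374]
 [313.54389074 135.94908103]
 [334.36067193 134.24646045]]
```

View pics/w1.png

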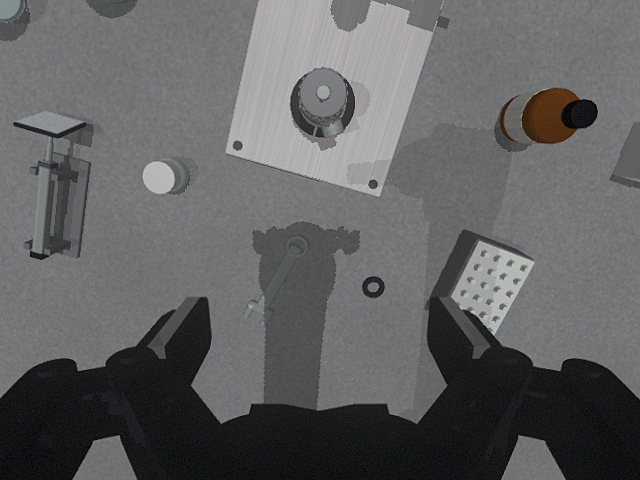

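Run:
```python
from h import *
crop('w1',275,50,375,150,8,'c6');crop('w1',0,100,110,270,5,'c7')
```

```text
(no output)
```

View pics/c6.png

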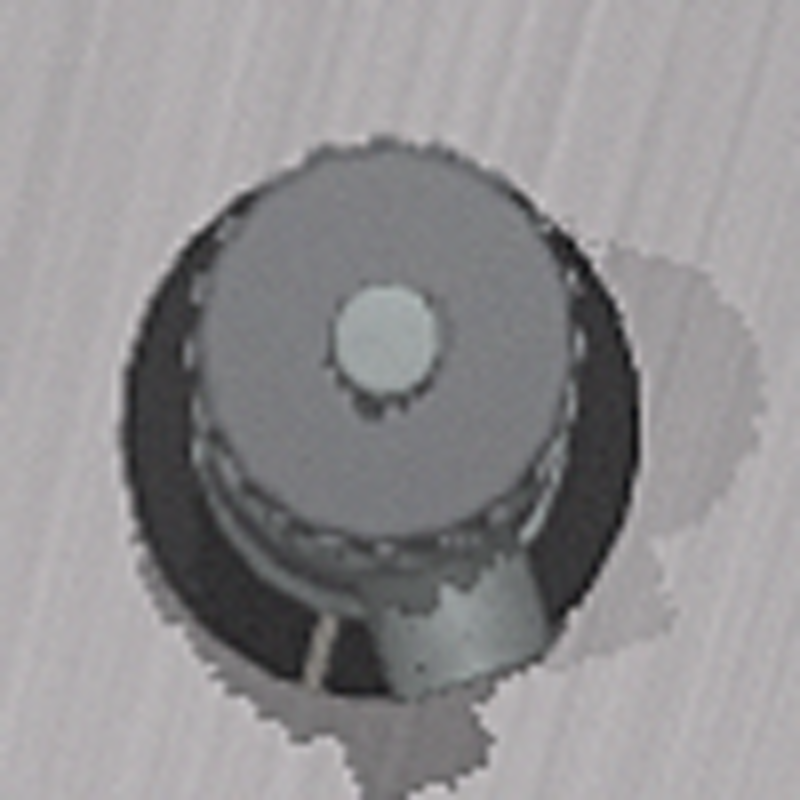

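View pics/c7.png

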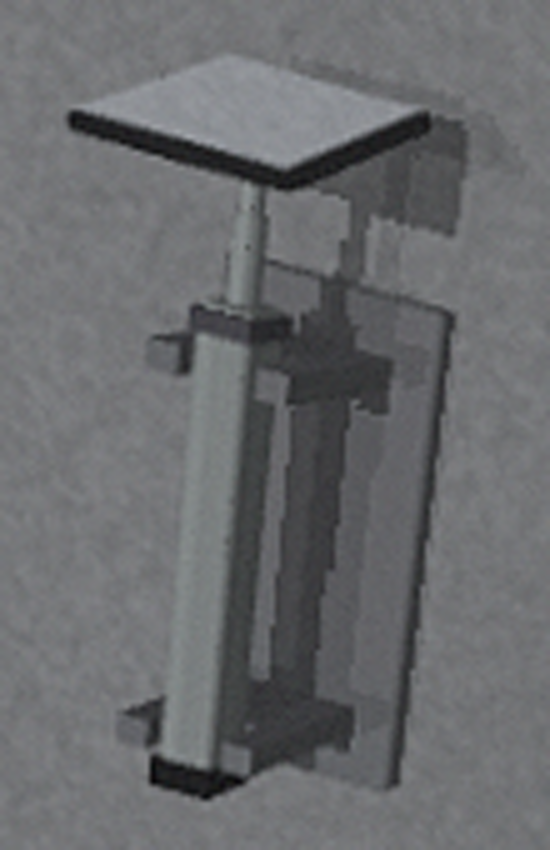

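```bash
python3 - <<'E'
from h import *
f=lambda c:(275+(c[0]+.5)/8-.5,50+(c[1]+.5)/8-.5)
print('plug',at_z('w1',*f((387,338)),.159))
i=at_z('w1',*f((313,688)),.04);print('idx',i)
for h in (.1,.105):
  q=[at_z('w1',*f(c),h)[:2] for c in [(372,615),(403,697),(520,545),(549,645)]]
  for a,b in ((0,1),(2,3)):
    d=q[b]-q[a];print(h,'edge dir deg ccw from -x',np.degrees(np.arctan2(-d[1],-d[0])),q[a],q[b])
  m=(q[1]+q[3])/2-[.661,-.003];print(m,np.degrees(np.arctan2(-m[1],-m[0])))
# plate corners
for c,k in [((225,153),(-90,105)),((380,196),(-90,-105))]: print(k,at_z('w1',*c,.012))
C=cloud('w1')
g=lambda x,y:(int(round(0+(x+.5)/5-.5)),int(round(100+(y+.5)/5-.5)))
P=[]
from matplotlib.path import Path if False else None
E
python3 - <<'E'
import sys;sys.path.insert(0,'.')
import os;os.chdir('.')
from h import *
C=cloud('w1')
poly=np.array([(95,118),(230,65),(410,118),(285,170)])
m=np.zeros((480,640),np.uint8);cv2.fillPoly(m,[((poly/5)+[0,100]).astype(int)],1)
P=C[m>0];c=np.median(P,0);P=P[np.abs(P-c).max(1)<.05];c=P.mean(0);n=np.linalg.svd(P-c)[2][2];n*=np.sign(n[0]);print('face',c,n,len(P),np.degrees(np.arcsin(n[2])))
for x,y in [(210,320),(255,330),(185,755),(217,770),(240,215),(200,540)]:
  u,v=(x+.5)/5-.5,100+(y+.5)/5-.5
  print((x,y),at_z('w1',u,v,.047).round(4),C[int(round(v)),int(round(u))].round(4))
for k in [(80,118),(428,118),(230,57),(290,180)]:
  u,v=(k[0]+.5)/5-.5,100+(k[1]+.5)/5-.5;print(k,C[int(round(v)),int(round(u))].round(4))
E
```

```text
face [0.55348637 0.29976188 0.04738717] [ 0.95554333 -0.0162013   0.29440528] 720 17.121878545431947
(210, 320) [0.5025 0.3071 0.047 ] [0.5026 0.3055 0.0485]
(255, 330) [0.5031 0.2958 0.047 ] [0.5025 0.2959 0.0461]
(185, 755) [0.3875 0.3047 0.047 ] [0.387  0.3042 0.0468]
(217, 770) [0.3858 0.2959 0.047 ] [0.3848 0.2965 0.0462]
(240, 215) [0.5297 0.3021 0.047 ] [0.5286 0.304  0.0435]
(200, 540) [0.4465 0.305  0.047 ] [0.4465 0.3038 0.0479]
(80, 118) [0.5461 0.3269 0.0667]
(428, 118) [0.5607 0.2767 0.0194]
(230, 57) [0.5621 0.3267 0.0202]
(290, 180) [0.5447 0.2766 0.0672]  File "<stdin>", line 15
    from matplotlib.path import Path if False else None
                                     ^^
SyntaxError: invalid syntax
```

Run:
```python
from h import *
f=lambda c:(275+(c[0]+.5)/8-.5,50+(c[1]+.5)/8-.5)
print('plug',at_z('w1',*f((387,338)),.159))
i=at_z('w1',*f((313,688)),.04);print('idx',i)
for h in (.1,.105):
  q=[at_z('w1',*f(c),h)[:2] for c in [(372,615),(403,697),(520,545),(549,645)]]
  for a,b in ((0,1),(2,3)):
    d=q[b]-q[a];print(h,'edge dir deg ccw from -x',np.degrees(np.arctan2(-d[1],-d[0])),q[a],q[b])
  m=(q[1]+q[3])/2-[.661,-.003];print(m,np.degrees(np.arctan2(-m[1],-m[0])))
for c,k in [((225,153),(-90,105)),((380,196),(-90,-105))]: print(k,at_z('w1',*c,.012))
C=cloud('w1')
m=(np.hypot(C[...,0]-.661,C[...,1]+.003)<.045)&(C[...,2]>.09)&(C[...,2]<.118)&(np.hypot(C[...,0]-.661,C[...,1]+.003)>.026)
P=C[m][:,:2]-[.661,-.003];a=np.degrees(np.arctan2(-P[:,1],-P[:,0]));print(len(a),a.mean(),np.percentile(a,[5,50,95]))
```

```text
plug [ 0.6610176  -0.00259899  0.159     ]
idx [ 0.62347367 -0.00304187  0.04      ]
0.1 edge dir deg ccw from -x 37.60243641623028 [ 0.63462212 -0.00874982] [ 0.62598593 -0.01540116]
0.1 edge dir deg ccw from -x 33.66842502244423 [ 0.64805572 -0.02439254] [ 0.63736321 -0.03151505]
[-0.02932543 -0.02045811] 34.90053003567537
0.105 edge dir deg ccw from -x 37.60243641623032 [ 0.63451663 -0.00876824] [ 0.62599079 -0.0153346 ]
0.105 edge dir deg ccw from -x 33.66842502244422 [ 0.64777859 -0.02421109] [ 0.6372227  -0.03124259]
[-0.02939326 -0.02028859] 34.61524632385843
(-90, 105) [0.57149304 0.10034784 0.012     ]
(-90, -105) [ 0.57383363 -0.1070727   0.012     ]
249 33.60860984020016 [16.37278012 33.3730933  52.30790789]
```

Request:
{"api": "play_rows", "payload": {"motion": [[[4,1.2,-3,0,0,0,0],[8,2.4,-6,0,0,0,0],[10.2,2.9,-9,0,0,0,0],[10.2,2.9,-11,0,0,0,0],[10.2,2.9,-11,0,0,0,0],[10.2,2.9,-11,0,0,0,0]]]}}

```text
t: 2.4
tcp_pos: [0.6598, -0.0075, 0.2527]
tcp_rot: [0.991, 0.136, -0.001, 0.0]
contact_force: [0.0, 0.5, 0.8]
finger_gap: 1.003
```

Run:
```python
from h import *
snap('scene','s1')
o=env.get_obs();print(o['tcp_pos'],o['tcp_rot'],o['qpos'].round(3),o['t'])
crop('s1',120,60,400,340,2.5,'c8')
```

```text
[ 0.66036908 -0.00721187  0.25395329] [9.90749088e-01 1.35704142e-01 6.07098531e-04 5.11728077e-04] [ 0.517  0.608 -0.819  1.505  0.46   1.228 -1.666] 2.45
```

View pics/c8.png

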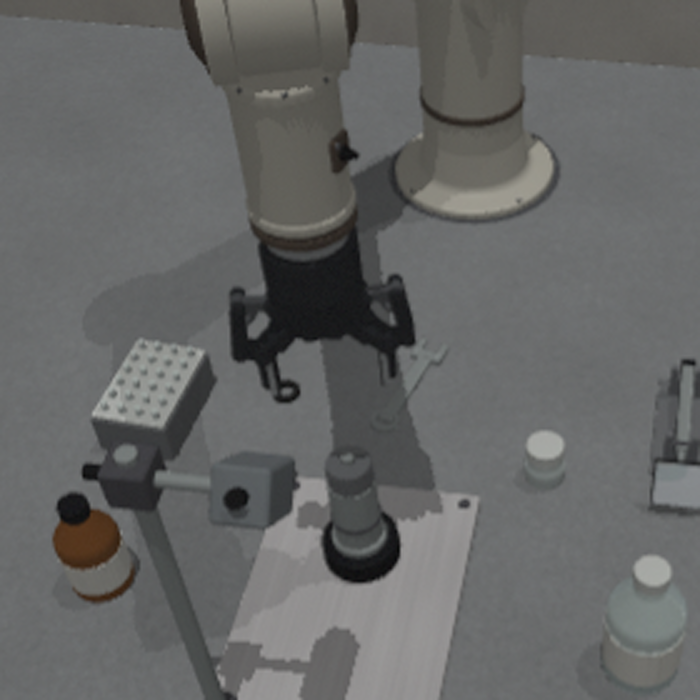

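Request:
{"api": "play_rows", "payload": {"motion": [[[0.05,0.4,-3,0,0,0,0],[0.05,0.4,-6,0,0,0,0],[0.05,0.4,-8.5,0,0,0,0],[0.05,0.4,-10,0,0,0,0],[0.05,0.4,-11,0,0,0,0],[0.05,0.4,-11,0,0,0,0],[0.05,0.4,-11,0,0,0,0]]]}}

```text
t: 3.15
tcp_pos: [0.6617, -0.0019, 0.1439]
tcp_rot: [0.991, 0.136, 0.001, 0.0]
contact_force: [0.7, 0.8, 0.3]
finger_gap: 0.999
```

Run:
```python
from h import *
snap('scene','s2');snap('wrist','w2')
o=env.get_obs();print(o['tcp_pos'],o['contact_force'],o['t'])
crop('s2',180,160,340,300,4,'c9')
```

```text
[ 0.66182346 -0.00171902  0.14411299] [0.49815495 0.40179682 0.1142187 ] 3.25
```

View pics/c9.png

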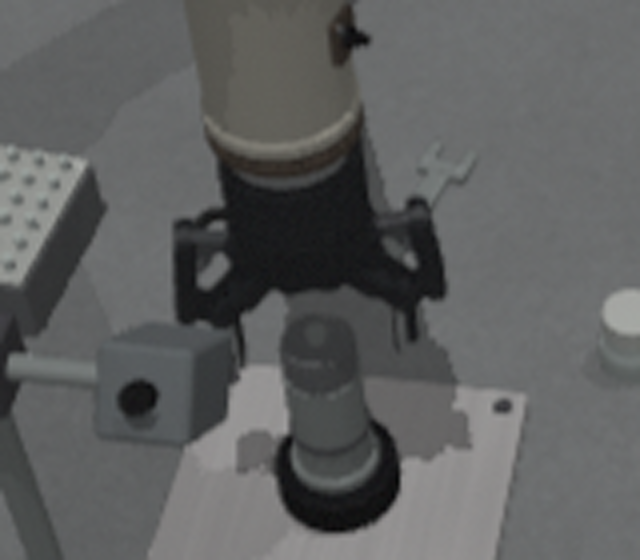

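View pics/w2.png

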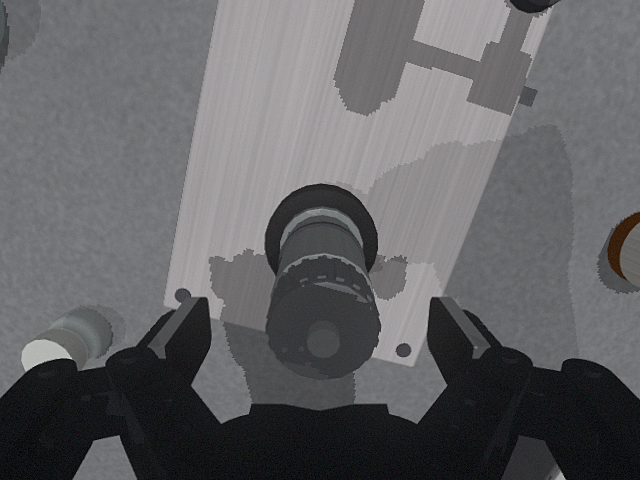

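Request:
{"api": "play_rows", "payload": {"motion": [[[-0.05,-0.1,-0.3,0,0,0,0.3],[-0.05,-0.1,-0.3,0,0,0,0.6],[-0.05,-0.1,-0.3,0,0,0,1],[-0.05,-0.1,-0.3,0,0,0,1],[-0.05,-0.1,-0.3,0,0,0,1],[-0.05,-0.1,-0.3,0,0,0,1],[-0.05,-0.1,-0.3,0,0,0,1],[-0.05,-0.1,-0.3,0,0,0,1]]], "grip_force": 50}}

```text
t: 4.05
tcp_pos: [0.6605, -0.0037, 0.14]
tcp_rot: [0.991, 0.136, 0.0, 0.001]
contact_force: [-1.6, -3.2, 5.6]
finger_gap: 0.477
```

Request:
{"api": "play_rows", "payload": {"motion": [[[0,0,0,0,0,-6,1],[0,0,0,0,0,-12,1],[0,0,0,0,0,-18,1],[0,0,0,0,0,-24,1],[0,0,0,0,0,-29,1],[0,0,0,0,0,-33,1],[0,0,0,0,0,-34.5,1],[0,0,0,0,0,-34.5,1],[0,0,0,0,0,-34.5,1]]]}}

```text
t: 4.95
tcp_pos: [0.6605, -0.0035, 0.14]
tcp_rot: [0.987, -0.163, 0.0, 0.0]
contact_force: [-1.2, -2.9, 6.5]
finger_gap: 0.474
```

Run:
```python
from h import *
snap('wrist','w3');snap('top','t3')
o=env.get_obs();print(o['tcp_pos'],R.from_quat(o['tcp_rot']).as_matrix().round(3),o['contact_force'],o['ft_torque'],o['finger_gap'],o['t'])
crop('t3',335,180,395,235,11,'c10')
```

```text
[ 0.66055788 -0.00349857  0.14000461] [[ 0.947 -0.322  0.   ]
 [-0.322 -0.947 -0.001]
 [ 0.001  0.001 -1.   ]] [-1.11385808 -2.05094189  6.16681338] [-0.82958048  0.41022007 -0.10941372] 0.47363700436221884 5.05
```

View pics/c10.png

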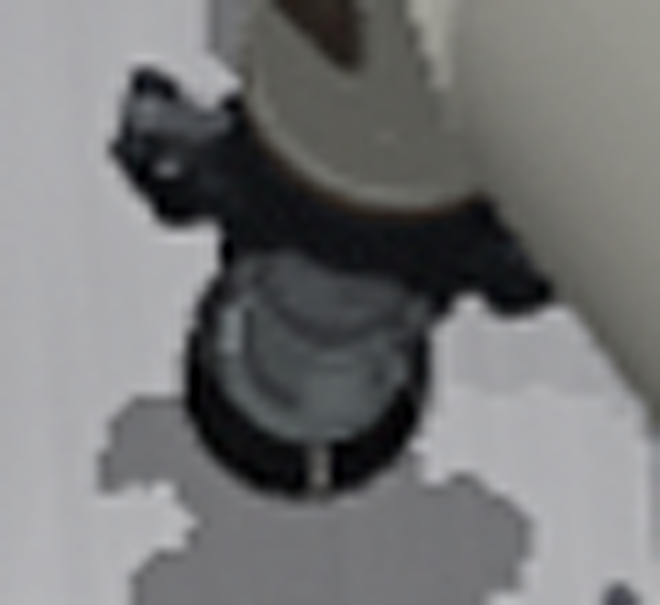

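View pics/w3.png

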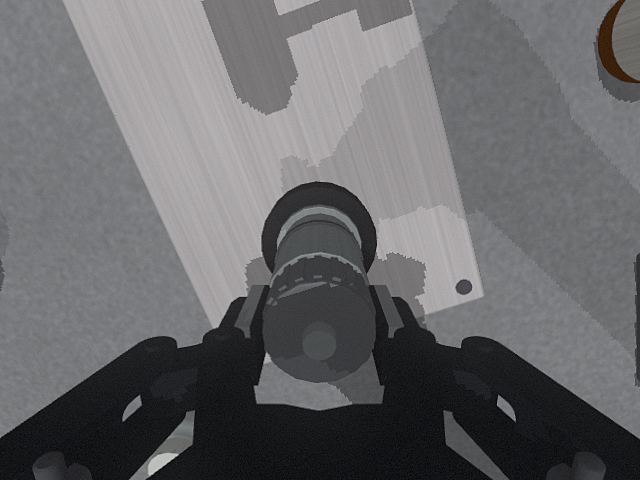

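Request:
{"api": "play_rows", "payload": {"motion": [[[0,0,0,0,0,0,0],[0,0,0,0,0,0,0],[0,0,0,0,0,0,0],[0,0,0,0,0,0,0],[0,0,2,0,0,0,0],[0,0,5,0,0,0,0],[0,0,10,0,0,0,0],[-2,0,14,0,0,3,0],[-6,0,18,0,0,7,0],[-10,0,22,0,0,11,0]]]}}

```text
t: 6.05
tcp_pos: [0.5687, -0.0024, 0.3514]
tcp_rot: [0.998, -0.066, 0.0, -0.0]
contact_force: [-0.1, -1.3, 0.5]
finger_gap: 0.997
```

Request:
{"api": "play_rows", "payload": {"motion": [[[0,0,0,0,0,4,0],[0,0,0,0,0,8,0],[0,0,0,0,0,8,0]]]}}

```text
t: 6.35
tcp_pos: [0.5695, -0.003, 0.3507]
tcp_rot: [1.0, 0.002, 0.001, 0.0]
contact_force: [-0.2, -0.2, 0.4]
finger_gap: 1.005
```

Run:
```python
from h import *
snap('wrist','w4');snap('top','t4')
o=env.get_obs();print(o['tcp_pos'],R.from_quat(o['tcp_rot']).as_matrix().round(3),o['contact_force'],o['finger_gap'],o['t'])
u,v=proj('w4',[[.64,-.003,.1]])[0].astype(int);print(u,v)
x0=max(0,u-50);y0=max(0,v-50);print(x0,y0)
crop('w4',x0,y0,x0+100,y0+100,8,'c11');crop('t4',335,180,395,235,11,'c12')
C=cloud('w4')
r=np.hypot(C[...,0]-.661,C[...,1]+.003)
m=(r<.045)&(C[...,2]>.09)&(C[...,2]<.118)&(r>.026)
P=C[m][:,:2]-[.661,-.003];a=np.degrees(np.arctan2(-P[:,1],-P[:,0]));print(len(a),a.mean(),np.percentile(a,[5,50,95]))
```

```text
[ 0.56953329 -0.00287796  0.35001137] [[ 1.     0.002 -0.   ]
 [ 0.002 -1.     0.   ]
 [-0.    -0.    -1.   ]] [ 0.76367909 -0.62009652 -0.43973917] 0.9974683314187596 6.45
320 133
270 83
274 -1.1291455091977836 [-19.19466514  -1.58699375  16.96538345]
```

View pics/c11.png

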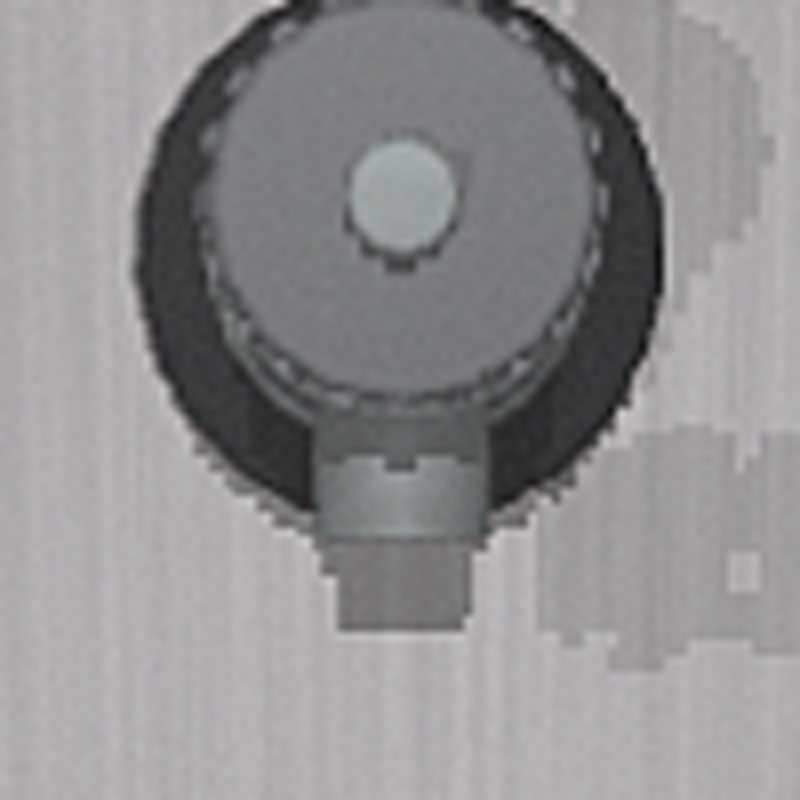

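View pics/c12.png

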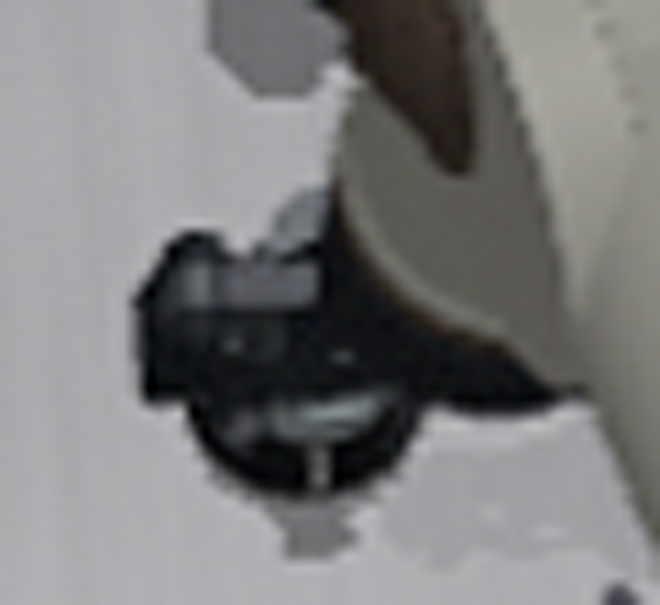

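Request:
{"api": "play_rows", "payload": {"motion": [[[-1.8,4.3,0,0,0,0,0],[-3.6,8.6,0,0,0,0,0],[-5.4,13,-2,0,0,0,0],[-7.2,17.3,-4,0,0,0,0],[-9,21.6,-6,0,0,0,0],[-10.8,26,-8,0,0,0,0],[-12.8,30.5,-10,0,0,0,0],[-12.8,30.5,-13,0,0,0,0],[-12.8,30.5,-15,0,0,0,0],[-12.8,30.5,-15,0,0,0,0]]]}}

```text
t: 7.45
tcp_pos: [0.4393, 0.3015, 0.1971]
tcp_rot: [1.0, 0.002, -0.003, 0.001]
contact_force: [1.1, -0.3, 0.2]
finger_gap: 0.999
```

Run:
```python
from h import *
snap('wrist','w5')
o=env.get_obs();print(o['tcp_pos'],R.from_quat(o['tcp_rot']).as_matrix().round(3),o['qpos'].round(2),o['t'])
```

```text
[0.44052749 0.30193303 0.19885746] [[ 1.     0.003 -0.003]
 [ 0.003 -1.    -0.001]
 [-0.003  0.001 -1.   ]] [ 0.01  0.44 -0.82  1.88  0.37  1.   -2.54] 7.5
```

View pics/w5.png

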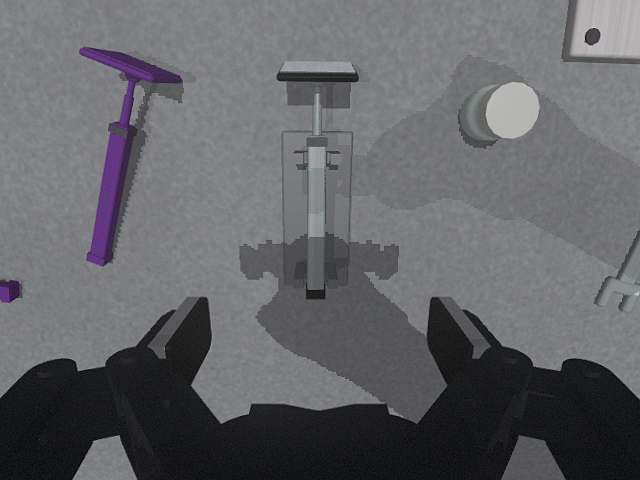

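Run:
```python
from h import *
crop('w5',270,50,370,310,3,'c13')
for c in [(316.5,140),(315.5,297),(317,148),(316,288)]: print(c,at_z('w5',*c,.047).round(4))
print(at_z('w5',304,158,.047),at_z('w5',304,270,.047),at_z('w5',284,131,.006),at_z('w5',284,284,.006))
C=cloud('w5');
m=np.zeros((480,640),bool);m[64:71,284:352]=1
P=C[m];c=P.mean(0);n=np.linalg.svd(P-c)[2][2];n*=np.sign(n[0]);print(c,n,P.min(0),P.max(0),np.degrees(np.arcsin(n[2])))
```

```text
(316.5, 140) [0.5038 0.304  0.047 ]
(315.5, 297) [0.3782 0.3045 0.047 ]
(317, 148) [0.498  0.3036 0.047 ]
(316, 288) [0.3863 0.3041 0.047 ]
[0.49076545 0.31325232 0.047     ] [0.40202803 0.31387478 0.047     ] [0.51017818 0.33132473 0.006     ] [0.37213042 0.33432771 0.006     ]
[0.55313918 0.30334512 0.04966396] [9.79290869e-01 5.10930552e-04 2.02457730e-01] [0.50943439 0.27899501 0.03310602] [0.55789244 0.32765344 0.32571669] 11.680717310383182
```

View pics/c13.png

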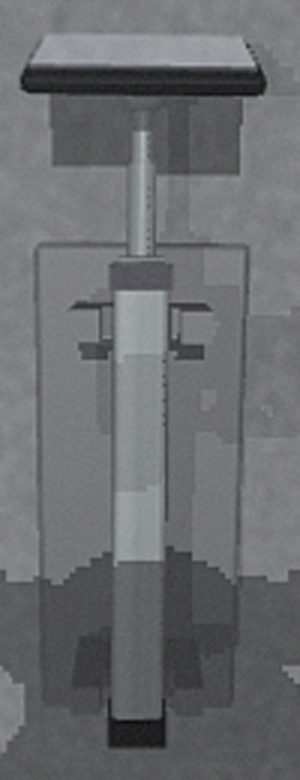

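Request:
{"api": "play_rows", "payload": {"motion": [[[0.1,0.1,-4,0,0,0,0],[0.1,0.1,-8,0,0,0,0],[0.1,0.1,-11,0,0,0,0],[0.1,0.1,-12,0,0,0,0],[0.1,0.1,-12,0,0,0,0]]]}}

```text
t: 8.0
tcp_pos: [0.4427, 0.3031, 0.0801]
tcp_rot: [1.0, 0.001, -0.0, 0.0]
contact_force: [-0.3, -0.0, 0.2]
finger_gap: 0.998
```

Run:
```python
from h import *
snap('wrist','w6')
o=env.get_obs();print(o['tcp_pos'],o['tcp_rot'].round(4),o['qpos'].round(3),o['contact_force'],o['t'])
```

```text
[0.4433597  0.30381569 0.08127823] [ 1.0e+00  1.4e-03  4.0e-04 -4.0e-04] [-0.231  0.553 -0.525  1.951  0.401  0.74  -2.56 ] [ 0.12134873 -0.19214908 -0.42246396] 8.05
```

View pics/w6.png

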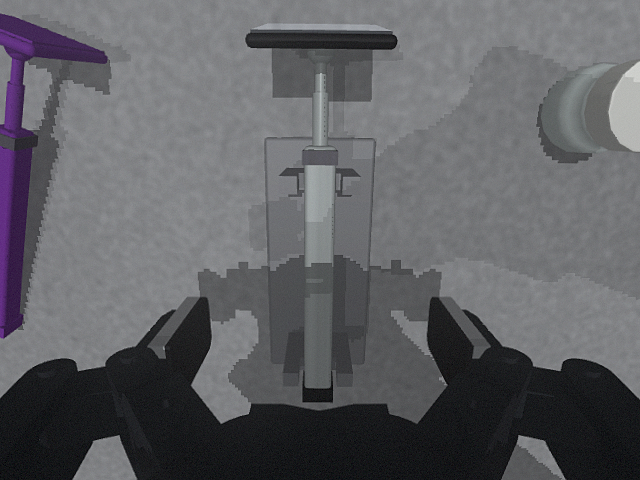

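Request:
{"api": "play_rows", "payload": {"motion": [[[-0.1,0,-1.5,0,0,0,0],[-0.1,0,-3,0,0,0,0],[-0.1,0,-4,0,0,0,0],[-0.1,0,-4.5,0,0,0,0],[-0.1,0,-4.5,0,0,0,0],[-0.1,0,-4.5,0,0,0,0]]]}}

```text
t: 8.65
tcp_pos: [0.4421, 0.3036, 0.0359]
tcp_rot: [1.0, 0.002, 0.0, -0.0]
contact_force: [-0.0, -0.2, -0.0]
finger_gap: 1.002
```

Run:
```python
from h import *
snap('wrist','w7')
o=env.get_obs();print(o['tcp_pos'],o['tcp_rot'].round(4),o['qpos'].round(3),o['contact_force'],o['t'])
```

```text
[0.44214347 0.30352996 0.03593885] [ 1.0e+00  1.6e-03  5.0e-04 -4.0e-04] [-0.316  0.611 -0.42   1.969  0.402  0.642 -2.561] [-0.46033359 -0.25398734 -0.29995206] 8.7
```

View pics/w7.png

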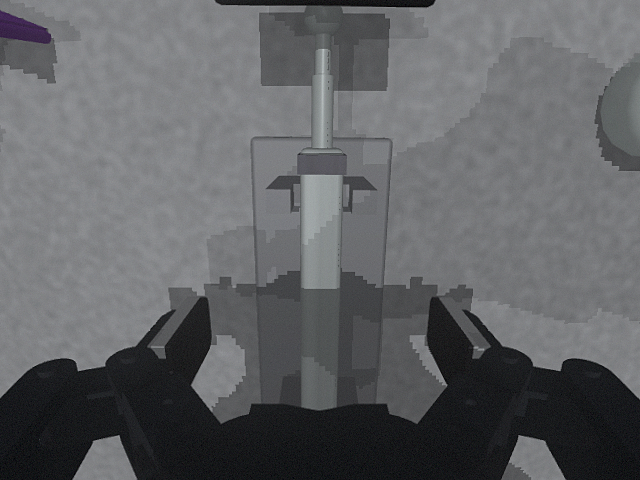

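Request:
{"api": "play_rows", "payload": {"motion": [[[0,0,0,0,0,0,0.4],[0,0,0,0,0,0,0.7],[0,0,0,0,0,0,1],[0,0,0,0,0,0,1],[0,0,0,0,0,0,1],[0,0,0,0,0,0,1],[0,0,0,0,0,0,1],[0,0,0,0,0,0,1]]], "grip_force": 60}}

```text
t: 9.5
tcp_pos: [0.4417, 0.3032, 0.0354]
tcp_rot: [1.0, 0.002, 0.0, -0.0]
contact_force: [-0.6, -0.9, 3.2]
finger_gap: 0.151
```

Request:
{"api": "play_rows", "payload": {"motion": [[[0,0,0.5,0,0,0,1],[0,0,1,0,0,0,1],[0,0,2,0,0,0,1],[0,0,4,0,0,0,1],[0,0,6.5,0,0,0,1],[0,0,9,0,0,0,1],[0,0,12,0,0,0,1],[0,0,15,0,0,0,1],[0,0,16,0,0,0,1],[0,0,16,0,0,0,1]]]}}

```text
t: 10.5
tcp_pos: [0.4426, 0.3037, 0.197]
tcp_rot: [1.0, 0.002, 0.002, -0.001]
contact_force: [0.2, -0.9, -2.5]
finger_gap: 0.152
```

Run:
```python
from h import *
snap('wrist','w8');snap('scene','s8')
o=env.get_obs();print(o['tcp_pos'],o['tcp_rot'].round(4),o['qpos'].round(3),o['contact_force'],o['finger_gap'],o['t'])
crop('s8',330,120,450,250,5,'c14')
```

```text
[0.44114657 0.30247697 0.19437912] [ 1.0e+00  1.6e-03 -4.0e-04  5.0e-04] [-0.211  0.373 -0.537  1.886  0.232  0.946 -2.422] [ 0.38176397 -0.58832102 -1.40909093] 0.15376169238034842 10.6
```

View pics/w8.png

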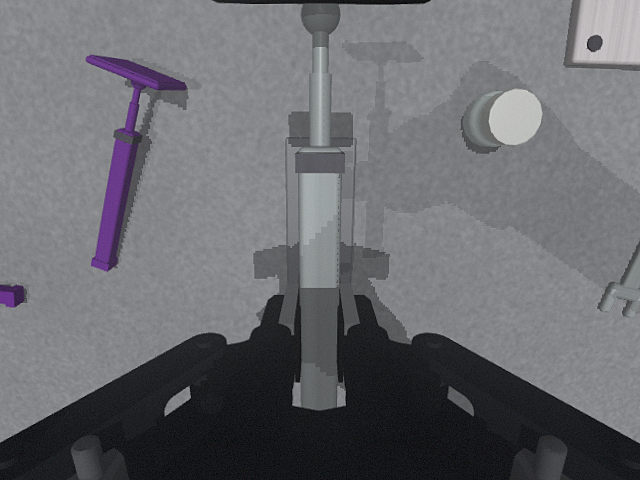

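View pics/c14.png

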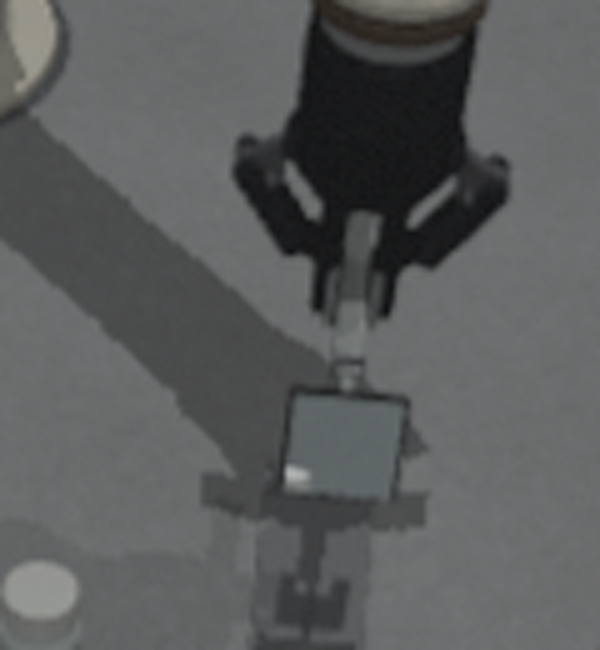

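```bash
cat >> h.py <<'E'
def face(f,poly,shrink=.8):
    poly=np.array(poly,float);c0=poly.mean(0);pp=c0+(poly-c0)*shrink
    m=np.zeros((480,640),np.uint8);cv2.fillPoly(m,[np.round(pp).astype(int)],1)
    P=cloud(f)[m>0];c=np.median(P,0);P=P[np.linalg.norm(P-c,axis=1)<.035]
    for _ in range(3):
        c=P.mean(0);n=np.linalg.svd(P-c)[2][2];n*=np.sign(n[0]);P=P[np.abs((P-c)@n)<.006]
    # corner rays on plane
    z=ld(f);o=z['T'][:3,3];Q=[]
    for u,v in poly:
        r=z['T'][:3,:3]@ray(z,u,v);Q.append(o+r*((c-o)@n)/(r@n))
    Q=np.array(Q);return Q.mean(0),n,Q
E
python3 - <<'E'
from h import *
f=lambda c:(330+(c[0]+.5)/5-.5,120+(c[1]+.5)/5-.5)
poly=[f(c) for c in [(291,387),(410,401),(394,500),(280,486)]]
for i in range(4): snap('scene',f's8_{i}')
for n in ['s8','s8_0','s8_1','s8_2','s8_3']:
    c,nn,Q=face(n,poly);print(c.round(4),nn.round(3),np.degrees(np.arcsin(nn[2])).round(2),np.linalg.norm(np.roll(Q,1,0)-Q,axis=1).round(4))
o=env.get_obs();print(o['tcp_pos'],o['t'])
E
```

```text
[0.5533 0.3008 0.2036] [0.964 0.007 0.265] 15.36 [0.052  0.0536 0.0521 0.0527]
[0.5526 0.3009 0.2029] [0.962 0.014 0.272] 15.79 [0.0519 0.0537 0.052  0.0528]
[0.5521 0.3009 0.2024] [0.959 0.014 0.284] 16.49 [0.0515 0.0537 0.0517 0.0528]
[0.5519 0.3009 0.2022] [0.961 0.004 0.278] 16.15 [0.0517 0.0537 0.0518 0.0528]
[0.5519 0.3009 0.2023] [0.958 0.016 0.286] 16.63 [0.0515 0.0537 0.0516 0.0528]
[0.4408013  0.302547   0.19371276] 10.8
```

Request:
{"api": "play_rows", "payload": {"motion": [[[0,-1.5,0,0,0,0,1],[0,-4.5,0,0,0,0,1],[0,-8,0,0,0,0,1],[0,-11.5,0,0,0,0,1],[0,-15,0,0,0,0,1],[0,-18.5,0,0,0,0,1],[0,-22,0,0,0,0,1],[0,-25.5,0,0,0,0,1],[0.5,-28.5,0,0,-1,0,1],[0.5,-30,0,0,-2,0,1]]]}}

```text
t: 11.8
tcp_pos: [0.4462, -0.0011, 0.1948]
tcp_rot: [1.0, -0.001, 0.017, 0.001]
contact_force: [0.8, -0.2, -1.9]
finger_gap: 0.147
```

Run:
```python
from h import *
o=env.get_obs();print(o['tcp_pos'],R.from_quat(o['tcp_rot']).as_matrix().round(3),o['qpos'].round(2),o['contact_force'],o['t'])
```

```text
[ 0.44617321 -0.00105746  0.19482025] [[ 0.999 -0.001  0.035]
 [-0.001 -1.    -0.001]
 [ 0.035  0.001 -0.999]] [ 0.31  0.17 -0.41  2.12  0.1   0.83 -1.72] [ 0.81889254 -0.24864926 -1.85064759] 11.8
```

Request:
{"api": "play_rows", "payload": {"motion": [[[0.1,-0.1,-1,0,-0.5,0,1],[0.2,-0.2,-3,0,-1,0,1],[0.3,-0.25,-5,0,-1.5,0,1],[0.5,-0.25,-7,0,-2,0,1],[0.5,-0.25,-9,0,-2,0,1],[0.5,-0.25,-10.5,0,-2,0,1],[0.5,-0.25,-11.1,0,-2,0,1],[0.5,-0.25,-11.1,0,-2,0,1],[0.5,-0.25,-11.1,0,-2,0,1]]]}}

```text
t: 12.7
tcp_pos: [0.4518, 0.0003, 0.0846]
tcp_rot: [0.999, 0.002, 0.035, 0.0]
contact_force: [-0.7, 0.9, -1.4]
finger_gap: 0.149
```

Run:
```python
from h import *
for i in range(4): snap('scene',f's9_{i}')
snap('wrist','w9');snap('top','t9')
o=env.get_obs();print(o['tcp_pos'],R.from_quat(o['tcp_rot']).as_matrix().round(3),o['contact_force'],o['finger_gap'],o['t'])
print(proj('s9_0',[[.561,-.003,.1]]))
crop('s9_0',200,190,310,290,7,'c15');crop('t9',320,140,420,270,5,'c16')
```

```text
[0.45209093 0.00054757 0.08477652] [[ 0.997  0.003  0.071]
 [ 0.003 -1.    -0.   ]
 [ 0.071  0.    -0.997]] [-0.18428836 -0.1556449  -1.0236087 ] 0.14726739714411832 13.0
[[271.18705834 227.92378054]]
```

View pics/c15.png

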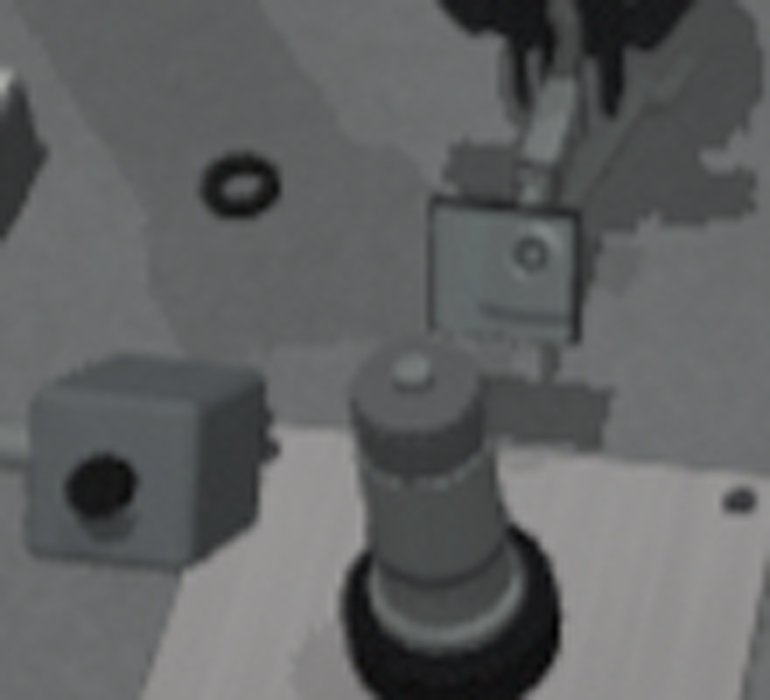

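View pics/c16.png

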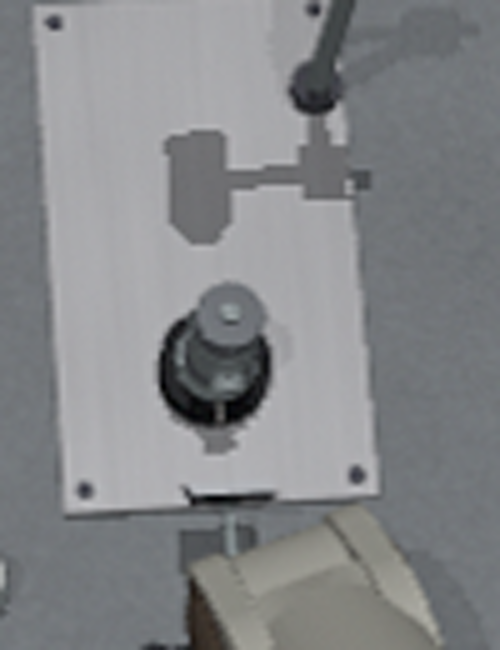

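View pics/w9.png

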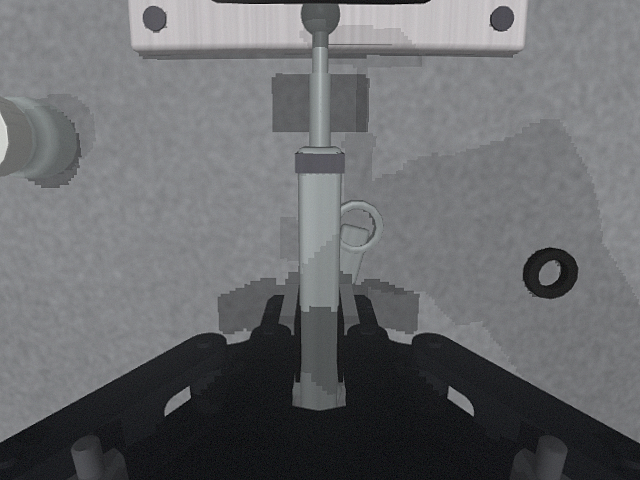

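Run:
```python
from h import *
f=lambda c:(200+(c[0]+.5)/7-.5,190+(c[1]+.5)/7-.5)
poly=[f(c) for c in [(430,199),(582,210),(578,343),(428,332)]]
N=[]
for i in range(4):
    c,nn,Q=face(f's9_{i}',poly,.75);N.append(nn);print(c.round(4),nn.round(3),np.degrees(np.arcsin(nn[2])).round(2),np.linalg.norm(np.roll(Q,1,0)-Q,axis=1).round(4))
# housing ref in same scene frame
g=at_z('s9_0',*f((412,370)),.159);print('plug',g)
z=ld('w9');print(env.get_obs()['tcp_pos'],env.get_obs()['qvel'].round(4))
# top: head upper edge
t=lambda c:(320+(c[0]+.5)/5-.5,140+(c[1]+.5)/5-.5)
for c in [(185,488),(276,494)]: print(at_z('t9',*t(c),.125))
print('plug top',at_z('t9',*t((231,312)),.159))
```

```text
[ 0.5628 -0.0015  0.1005] [ 0.933 -0.027  0.359] 21.01 [0.0532 0.055  0.0529 0.0554]
[ 0.5631 -0.0014  0.1008] [ 0.94  -0.011  0.342] 20.01 [0.0537 0.0547 0.0534 0.0552]
[ 0.5631 -0.0014  0.1008] [ 0.938 -0.003  0.347] 20.29 [0.0535 0.0546 0.0533 0.0551]
[ 0.5632 -0.0013  0.1009] [0.939 0.009 0.344] 20.14 [0.0536 0.0544 0.0534 0.0549]
plug [ 0.66123885 -0.00524969  0.159     ]
[0.45209093 0.00054757 0.08477652] [-0.0018  0.0046  0.0009  0.0041  0.0027 -0.0006 -0.0009]
[0.56027816 0.03061202 0.125     ]
[ 0.55351112 -0.02467676  0.125     ]
plug top [ 0.66046081 -0.00198955  0.159     ]
```

Request:
{"api": "play_rows", "payload": {"motion": [[[-0.15,-0.2,-0.05,0,0,0,1],[-0.15,-0.35,-0.05,0,0,0,1],[-0.15,-0.35,-0.05,0,0,0,1],[-0.15,-0.35,-0.05,0,0,0,1],[-0.15,-0.35,-0.05,0,0,0,1],[-0.15,-0.35,-0.05,0,0,0,1],[-0.15,-0.35,-0.05,0,0,0,1],[-0.15,-0.35,-0.05,0,0,0,1]]]}}

```text
t: 13.8
tcp_pos: [0.4501, -0.0029, 0.0837]
tcp_rot: [0.999, 0.002, 0.035, 0.0]
contact_force: [1.1, 0.8, -0.9]
finger_gap: 0.154
```

Run:
```python
from h import *
for i in range(3): snap('scene',f's10_{i}')
snap('top','t10')
for i in range(3):
    f=lambda c:(200+(c[0]+.5)/7-.5,190+(c[1]+.5)/7-.5)
    poly=np.array([f(c) for c in [(430,199),(582,210),(578,343),(428,332)]])-[1.8,.2]
    c,nn,Q=face(f's10_{i}',poly,.75);print(c.round(4),nn.round(3),np.degrees(np.arcsin(nn[2])).round(2))
o=env.get_obs();print(o['tcp_pos'],o['tcp_rot'].round(3),o['contact_force'],o['finger_gap'],o['qvel'].round(3),o['t'])
crop('s10_0',200,190,310,290,7,'c17')
```

```text
[ 0.5613 -0.0065  0.0988] [0.938 0.008 0.347] 20.29
[ 0.5613 -0.0065  0.0988] [ 0.933 -0.005  0.361] 21.17
[ 0.5614 -0.0065  0.0989] [ 0.947 -0.017  0.322] 18.76
[ 0.45014125 -0.0028914   0.08371173] [0.999 0.002 0.035 0.   ] [-0.70940585 -0.02453944 -1.54777517] 0.15471256418571558 [ 0.     0.001 -0.001 -0.001  0.     0.002  0.   ] 14.0
```

View pics/c17.png

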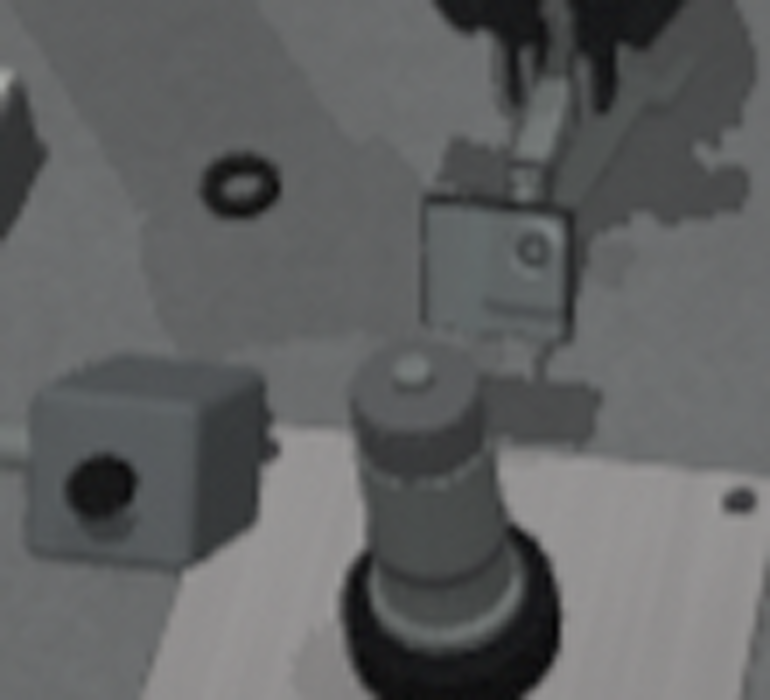

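View pics/t10.png

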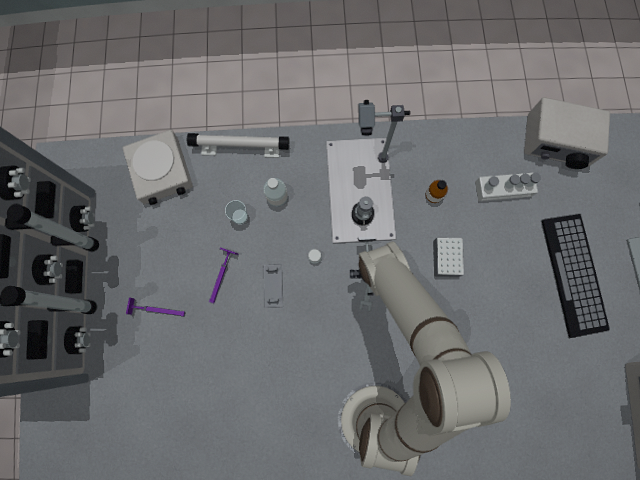

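```bash
python3 -c "
from h import *
print(workorder.hand_in())"
```

```text
the job is handed in; nothing more can be done
None
```

I turned the housing's port onto the index line and let it go. The mirror is now held in front of the port, and I handed the job in at about 14 s of the 48 s allowed. `hand_in` gives no verdict, so these are my own last checks.

- **Port:** I turned the cap clockwise by 34.5°. In the wrist picture after release the port covers the index line, about 0 to -1.5° off; the limit is 5.7°.
- **Mirror position:** relative to the cap, as seen by the scene camera, the face centre is about 100 mm out (target 100), 1 mm sideways (limit 12) and 99 mm up (target 100).
- **Mirror angle:** the face points about 20° upwards, which is the target. Single readings ran from 18.8° to 21.2°, and sideways tilt was within about 1°.
- **Mirror view:** the reflection of the port and its ring shows in the mirror from the scene camera. I could not check it through the bench camera itself, as it gives no picture.
- **Holding still:** the mirror was held with 60 N commanded, and joint speeds were at most 0.002 rad/s. The tool force was about 1.7 N, close to the mirror's weight.
- **Other things on the bench:** judging by eye from the top picture, the ones in view stood where they started. The arm and its shadow cover the spanner and spare ring there. The ring shows in place in the scene camera. The spanner I last saw in the wrist picture, before a final shift of a few millimetres.

**Disagreement:** the cameras and the tool readings differ by about 2 to 3 mm sideways. I compared mirror and cap in the same camera picture to cancel most of that.

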